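Third hand: press a drawer pull against the sprung stop of a fitting jig

TASK

Take the new drawer pull with the rectangular foot and lay it foot down in the jig, flat between the two rails, with its plain end toward the sprung stop and its screw-hole end away from it. Then slide it against the stop and press steadily until the stop's pointer stands between the two marks on the rail (about 10 N, half the stop's travel; never push the stop all the way back). Finish while still holding it pressed like that, so that a colleague can drive the screws, and leave the other things where they are.

Things in the scene. Friction and masses are not known exactly. Their poses are not given: they have to be found in the camera images.
- pull: Loose steel drawer pull, 0.14 to 0.28 kg, lying foot down. Foot 90 x 56 x 8 mm (x, y, z); on its middle an upright grip plate 14 mm thick along x, 46 mm wide along y, rising from 8 to 50 mm above the underside: grip this plate, fingers closing along x. Origin: centre of the underside; z up; +x points to the plain end, -x to the end with two dark screw holes.
- pull_front (a point): Point on the pull's plain end face, middle of its width, 4 mm above the foot's underside, 45 mm from the pull's origin along its +x. Axes as the pull's.
- jig: Fixed fitting jig: pale wooden board 260 x 100 x 12 mm; origin at the centre of its underside, z up. Two aluminium rails run along its x; the end at -x (nearest the robot) is open, at +x is the sprung stop, before a fixed block (jig x 85 to 115 mm, top 40 mm above the counter). Pressing goes along jig +x.
- channel (a point): Centre of the channel floor between the rails, 12 mm above the jig's origin, which is also 12 mm above the counter; axes as the jig's. Channel 62 mm wide (3 mm free each side of the pull's foot), open on top; rails 10 mm wide, jig x -90 to +85 mm, tops 22 mm above the counter. Two dark marks on the right-hand (-y) rail: 8 and 16 mm of stop travel.
- stop (a joint): Travel of the sprung stop along jig +x, in m: 0 at rest, 0.024 fully back. Spring 830 N/m without preload: 0.012 is 10 N. The stop is a steel plate 12 mm thick, 56 mm wide, top 36 mm above the counter, with a thin dark pointer over the right-hand rail, level with its front face.
- stop_face (a point): Middle of the width of the stop's front face (the face the pull presses on), 18 mm above the counter; at jig x = 45 mm at rest and moves with the stop. Axes as the jig's.
- round_knob: Another loose steel pull, with a round foot of 68 mm diameter and a round mushroom grip, 50 mm high. Not wanted; leave it. Origin at the centre of its underside.
- plate_2: Topmost plate of a fixed stack of white plates, 301 mm across, whose top is 210 mm above the counter; it stands right of the work, between the robot's start and the parts: go over it. Origin at the centre of this plate's underside.
- shaker: Cheese shaker, 44 x 44 x 90 mm, bystander; origin at the centre of its underside.
- jar: Spice jar, 41 mm across, 105 mm high, bystander; origin at the centre of its underside.
- screwdriver: Screwdriver lying on the counter, bystander; origin on its underside.

How it is judged:
By the outcome, as a careful person would: the job done as asked, in the order asked, and still so for the second after the job is handed in, while the arm keeps its last pose, push and grip.
It also fails if it takes over 56 s, if anything falls off the work surface, if the arm or the gripper's body presses on something with over 40 N, if the wrist force passes 120 N, or if a joint passes its speed limit or range.

ROBOT

A 6-joint arm with a two-finger parallel gripper is mounted at the origin on a cart in front of the work surface, level with it; the furniture and walls round the work are solid. World frame = base frame: x ahead of the robot, y to its left, z up, the work surface at z = 0. Lengths are in m, angles in rad, forces in N, time in s.
With the tool pointing down it reaches from about 0.35 to 0.775 m from the base axis. Payload 5.5 kg.
Tool frame: the origin (TCP) lies midway between the tips of the shut fingers; the grasp point (between the pads) lies 19 mm behind it; z points along the fingers, y is the line along which they close (so a half turn about z gives the same grasp; the last joint's range is limited). The gripper opens to 85 mm and grips with 20 to 120 N. Pads are 22 mm wide; open, the fingers measure 114 mm over their backs; the gripper's body (76 mm by 85 mm) begins 54 mm behind the grasp point. The pads swing forward as they close: fully open they stand 13 mm farther back than shut.
Start: joints at [-0.14, 0.313, 0.046, 1.304, 0, 1.431], TCP at [0.575, -0, 0.231] pointing down, gripper open.
Joint ranges: [-2.76, 2.76], [-0.86, 1.69], [-1.03, 1.26], [-2.2, 2.34], [-1.47, 1.5], [-3.14, 3.14]. Speed limits (rad/s): [2.57, 2.57, 3.14, 3.14, 3.14, 3.14].

INTERFACE

Orientations are given as a rotation vector (axis times angle).
In Python, from station import r gives the robot as it stands.
- The arm moves only by the tool pendant, called after "Request:" in YAML: its name, and indented under it one key for each argument. Schema: {"type":"object","properties":{"increments":{"type":"array","items":{"type":"array","items":{"type":"array","items":{"type":"number"},"minItems":5,"maxItems":5},"minItems":1,"maxItems":8},"minItems":1,"maxItems":1},"clamp_n":{"type":"number"},"only":{"type":"string"},"quiet":{"type":"boolean"},"lines":{"type":"string"}},"required":["increments"],"additionalProperties":false}. increments is a list that holds a single list of rows (three levels of brackets), with 1 to 8 rows, each of 5 numbers: the opening from 0.0 (shut) to 1.0 (fully open), then dx, dy, dz in units of 5 mm, then a turn about the tool's z in rad; each row shifts and turns the commanded pose from where the row before left it, along the tool's axes as they then stand; what a row does not reach is not made up. A row lasts 1/8 s, in which the tool goes at most 0.0625 m and 0.188 rad, less where a joint would pass 70% of its speed; a pose out of reach is approached as far as the arm can. The fingers move at their own pace and stop on an object; clamp_n is the grip in N (left out, the last holds). Time passes only in rows, so rows that do not move let the fingers close. The tool returns the time, the measured TCP pose, the force, the opening and the grip force at its end. only (a regular expression) keeps the lines of the reply that match it, lines (a string "A,B") keeps lines A to B, and quiet returns only ok. Input that does not fit is refused with a message, and nothing moves.
- r.read_state(): the state, without advancing time (a new reading comes with each control period).
- r.get_image(name): name is "scene" or "side" or "wrist"; returns a dict with "image" (480x640x3 uint8, red, green, blue), "fovy" (degrees; the focal length in pixels is half the picture's height over the tangent of half this angle, whatever the lens; pixels are square), "cx", "cy" (the principal point, pixels), "distortion" ([k1, k2, p1, p2, k3] as OpenCV has them; the pictures are not rectified), "eye" and "attitude" of the camera in the world. Camera axes: x right, y down, z forward; pixel columns grow to the right and rows downward; lengths in m; the calibration is good to about 2 mm. A picture is of the moment at which its call begins. There is no depth.
- r.sign_off(): hands the job in; it is judged then, once.
The state is a dict: "time_s": time; "joint_pos": joint angles; "qvel": joint speeds; "joint_torque": joint torques, N m; "eef_pos": TCP position; "tcp_rot": TCP orientation; "wrist_force": force on the tool from outside, world axes, zero at the start; "wrist_torque": the same for the moment, N m; "finger_gap": opening from 0.0 (shut) to 1.0 (fully open); "grasp_force": force on a finger pad.
Only numpy, scipy, OpenCV 4.12 (cv2) and the standard library are available. Lean on these libraries where they do the work, as an engineer would, in place of code of your own. Each camera call takes 0.05 s, during which the arm holds its last target. There are 200 camera calls.

## Working session

There is one attempt and no reset: what is moved stays moved. The work goes in short steps, Python scripts to look and compute and a tool call to move; the robot and the scene stay as the last step left them, time stands still between calls to the robot, and variables do not carry over. Pictures are saved under pics/ and viewed, at most 10 in all, crops included, and the job is handed in when it is done.

```bash
ls; mkdir -p pics
```

Run:
```python
from station import r
import cv2,pickle,numpy as np
d={}
for n in("scene","side","wrist"):
    g=r.get_image(n); d[n]=g; cv2.imwrite(f"pics/{n}0.png",g["image"][:,:,::-1])
    print(n,g["fovy"],g["cx"],g["cy"],g["distortion"],g["eye"],g["attitude"])
pickle.dump(d,open("v0.pkl","wb"))
s=r.read_state();print(s["eef_pos"],s["tcp_rot"],s["time_s"],s["finger_gap"])
```

```text
pics
station.py
scene 54.72213905344212 323.28845149513353 240.77930908642597 [-0.07637206  0.          0.          0.          0.        ] [ 0.01926685 -0.38630423  0.59613721] [-1.98401313  1.00562074 -0.53215119]
side 46.358808954815025 323.23867047662327 240.19968688272425 [-0.05919388  0.          0.          0.          0.        ] [ 0.48390169 -0.9653275   0.77595847] [-2.13829411  0.08361596 -0.05604616]
wrist 60.50699839519701 312.4085087709981 242.98640021826964 [-0.07625381  0.          0.          0.          0.        ] [0.57446622 0.082579   0.37356929] [ 2.81587579e+00 -1.00710493e-03 -3.34289330e-03]
[5.74612540e-01 5.21011362e-05 2.30605811e-01] [-2.22063791e+00 -2.22063831e+00  1.32643192e-03] 0.15 1.0003887207265423
```

View pics/scene0.png

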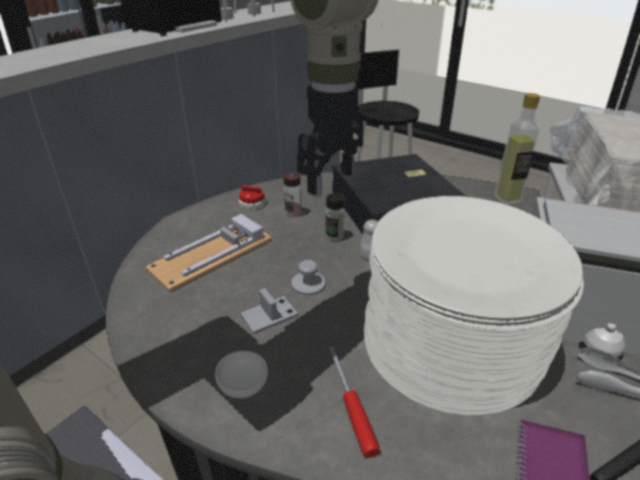

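View pics/side0.png

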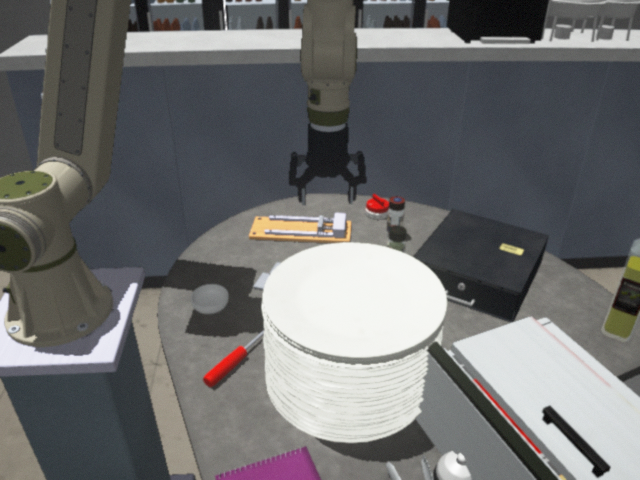

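The scene view shows the board at about (210,252) with its stop at the right end, the pull at (268,312) with its holes to the right at about (285,303), the round knob at (308,277) and the screwdriver at (355,400). In the side view the plates mostly hide the pull; the board is at (300,229).

Create h.py:
```python
import numpy as np,cv2,pickle
from scipy.spatial.transform import Rotation as R
def K(g):
    f=240/np.tan(np.radians(g["fovy"])/2); return np.array([[f,0,g["cx"]],[0,f,g["cy"]],[0,0,1.]])
def ray(g,p):
    u=cv2.undistortPoints(np.array(p,float).reshape(-1,1,2),K(g),np.array(g["distortion"])).reshape(-1,2)
    d=np.c_[u,np.ones(len(u))]@R.from_rotvec(g["attitude"]).as_matrix().T
    return np.array(g["eye"]),d/np.linalg.norm(d,axis=1)[:,None]
def onz(g,p,z):
    e,d=ray(g,p); return e+d*((z-e[2])/d[:,2])[:,None]
def tri(g1,p1,g2,p2):
    o=[]
    e1,D1=ray(g1,p1);e2,D2=ray(g2,p2)
    for a,b in zip(D1,D2):
        t=np.linalg.lstsq(np.c_[a,-b],e2-e1,rcond=None)[0]; x,y=e1+t[0]*a,e2+t[1]*b
        o.append(np.r_[(x+y)/2,np.linalg.norm(x-y)])
    return np.array(o)
def crop(g,x0,y0,x1,y1,k,name):
    cv2.imwrite("pics/"+name,cv2.resize(g["image"][y0:y1,x0:x1,::-1],None,fx=k,fy=k,interpolation=cv2.INTER_CUBIC))
def proj(g,P):
    Rm=R.from_rotvec(g["attitude"]).as_matrix(); c=(np.array(P,float)-g["eye"])@Rm
    return cv2.projectPoints(c,np.zeros(3),np.zeros(3),K(g),np.array(g["distortion"]))[0].reshape(-1,2)
```

Run:
```python
from h import *
np.set_printoptions(precision=3,suppress=True)
d=pickle.load(open("v0.pkl","rb"));s=d["scene"]
print(onz(s,[(268,316),(308,285),(170,286),(270,240),(335,238),(293,213),(370,250),(330,350),(370,455),(240,380)],0))
print(onz(s,[(475,245)],.21))
print(onz(d["side"],[(250,237),(350,240),(355,300)],[0][0]))
crop(s,130,170,330,320,4,"c0.png")
```

```text
[[ 0.462  0.061  0.   ]
 [ 0.576  0.056  0.   ]
 [ 0.409  0.276  0.   ]
 [ 0.65   0.223  0.   ]
 [ 0.745  0.109  0.   ]
 [ 0.773  0.256  0.   ]
 [ 0.752  0.019  0.   ]
 [ 0.463 -0.078  0.   ]
 [ 0.339 -0.234  0.   ]
 [ 0.326 -0.     0.   ]]
[[ 0.596 -0.241  0.21 ]]
[[ 0.401  0.273 -0.   ]
 [ 0.658  0.24   0.   ]
 [ 0.639 -0.005  0.   ]]
```

View pics/wrist0.png

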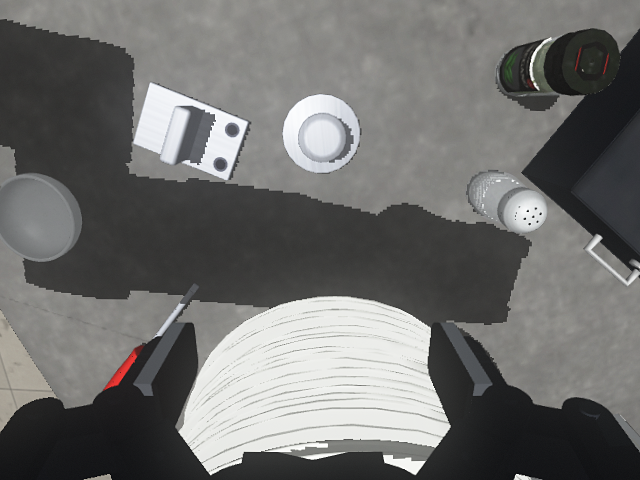

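The wrist picture shows the pull at about (192,132): foot corners near (152,83), (250,123), (233,180) and (134,145), holes at (232,130) and (221,164) on the right. So its plain end points to world -x and it needs roughly a half turn.

View pics/c0.png

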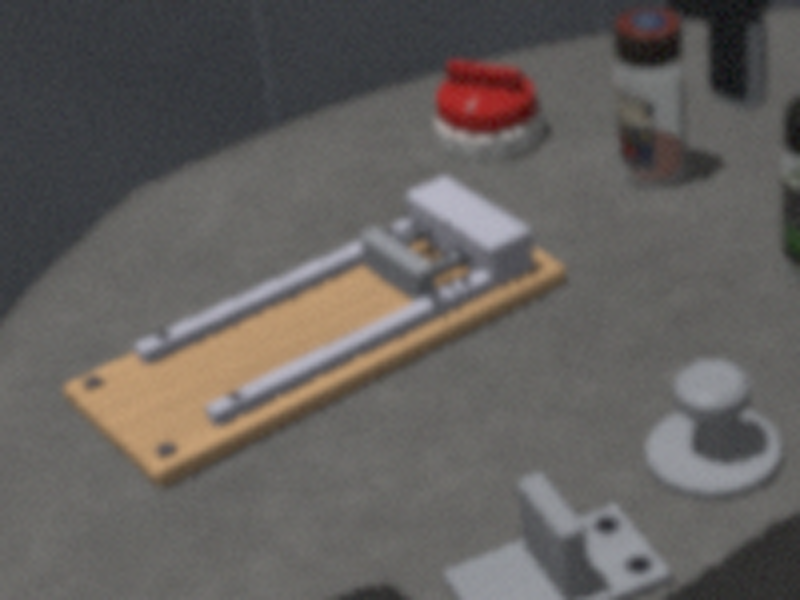

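Run:
```python
from h import *
np.set_printoptions(precision=4,suppress=True)
d=pickle.load(open("v0.pkl","rb"));w=d["wrist"]
P=onz(w,[(152,83),(250,123),(233,180),(134,145)],.008)
print(P,[np.linalg.norm(P[i,:2]-P[(i+1)%4,:2]) for i in range(4)])
g=w["image"].astype(int);m=((g.min(2)>120)).astype(np.uint8);m[:, :125]=0;m[:,262:]=0;m[:75]=0;m[190:]=0
m=cv2.morphologyEx(m,cv2.MORPH_CLOSE,np.ones((25,25)))
c=max(cv2.findContours(m,0,2)[0],key=cv2.contourArea)
a=cv2.approxPolyDP(cv2.convexHull(c),4,True).reshape(-1,2);print(a)
# rectify: contour onto z=8mm then min area rect
q=onz(w,c.reshape(-1,2),.008)[:,:2].astype(np.float32);print(cv2.minAreaRect(q))
```

```text
[[0.4377 0.1023 0.008 ]
 [0.5199 0.0681 0.008 ]
 [0.5024 0.0187 0.008 ]
 [0.4158 0.0507 0.008 ]] [np.float64(0.0890784893736649), np.float64(0.05241285359569807), np.float64(0.09234858907281712), np.float64(0.056105192006930614)]
[[261  75]
 [261 187]
 [130 173]
 [126 163]
 [134  75]]
((0.4682343602180481, 0.06135178357362747), (0.09601043164730072, 0.12171315401792526), 87.94574737548828)
```

The crop shows the jig: board corners (in crop pixels, 4x) at (65,388), (162,482), (565,270), the rails, the stop at (400,262) with the pointer at (437,295), and the block at (470,215). The hand-picked foot corners measure 89–92 x 52–56 mm, which agrees with the pull's size. Now I move over the pull and look again.

Careful with the scale: shifts go in units of 5 mm. That gives: -0.053 m is -10.6, 0.03 m is 6.

Request:
pendant:
  increments:
    - [[1, 6, -10.6, 0, 0], [1, 6, -10.6, 0, 0], [1, 0, 0, 0, 0.187], [1, 0, 0, 0, 0.187], [1, 0, 0, 0, 0]]

```text
time_s: 0.78
eef_pos: [0.4687, 0.0601, 0.2312]
tcp_rot: [-2.594, -1.773, 0.0]
wrist_force: [-0.7, -0.2, 0.6]
finger_gap: 0.999
grasp_force: 0.0
```

Run:
```python
from h import *
from station import r
g=r.get_image("wrist");pickle.dump(g,open("v1.pkl","wb"));cv2.imwrite("pics/w1.png",g["image"][:,:,::-1])
s=r.read_state();print(s["joint_pos"],s["eef_pos"],s["tcp_rot"],s["wrist_force"],g["eye"])
```

```text
[-4.27611660e-02  1.15667075e-01 -2.05047879e-01  1.25025399e+00
 -3.69581869e-05  1.89846718e+00] [0.4689045  0.05999896 0.23120749] [-2.59248414e+00 -1.77430716e+00  2.51812369e-04] [0.22749415 0.5989867  0.09249495] [0.49855458 0.13701572 0.37430047]
```

View pics/w1.png

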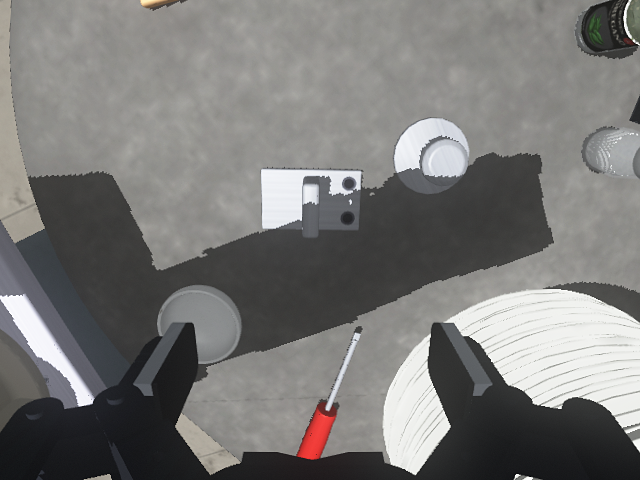

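The pull is now square to the picture: foot corners (262,169), (363,170), (359,230), (262,229), grip plate at about (311,207), holes on the right at (348,184) and (347,218). Next I triangulate these against the first view.

Run:
```python
from h import *
np.set_printoptions(precision=4,suppress=True)
w0=pickle.load(open("v0.pkl","rb"))["wrist"];w1=pickle.load(open("v1.pkl","rb"))
def sub(g,p,k=3):
    return cv2.cornerSubPix(cv2.cvtColor(g["image"],cv2.COLOR_RGB2GRAY),np.float32(p).reshape(-1,1,2),(k,k),(-1,-1),(3,40,.01)).reshape(-1,2)
a=[(152,83),(250,123),(233,180),(134,145)];b=[(262,169),(363,170),(359,230),(262,229)]
ha=[(232,130),(221,164)];hb=[(348,184),(347,218)]
A,B=sub(w0,a),sub(w1,b);print(A,B)
T=tri(w0,a,w1,b);print(T);print(tri(w0,A,w1,B));print("holes",tri(w0,ha,w1,hb))
for g,q in((w0,A),(w1,B)):
    P=onz(g,q,.008)[:,:2];print(P.mean(0),[np.linalg.norm(P[i]-P[i-1]) for i in range(4)],np.degrees(np.arctan2(*(P[1]-P[0]+P[2]-P[3])[::-1])))
crop(w0,120,70,260,190,4,"x0.png");crop(w1,250,160,370,245,4,"x1.png")
i=[cv2.imread(f"pics/x{k}.png") for k in(0,1)];h=max(x.shape[0] for x in i)
o=np.zeros((sum(x.shape[0] for x in i),560,3),np.uint8);y=0
for x in i:o[y:y+x.shape[0],:x.shape[1]]=x;y+=x.shape[0]
cv2.imwrite("pics/x.png",cv2.resize(o,None,fx=.72,fy=.72) if o.shape[0]<=830 else o);print(o.shape)
```

```text
[[150.0052  81.8809]
 [247.9587 121.899 ]
 [233.     180.    ]
 [132.1485 142.0101]] [[261.0067 168.8713]
 [361.2298 171.2736]
 [357.5774 229.5603]
 [262.     229.    ]]
[[ 0.4359  0.1024  0.0035  0.0003]
 [ 0.5198  0.0684  0.0054  0.0008]
 [ 0.499   0.0153 -0.0042  0.0033]
 [ 0.4128  0.05    0.0011  0.0001]]
[[ 0.4358  0.1032  0.0075  0.0003]
 [ 0.5181  0.0689  0.0083  0.0004]
 [ 0.4978  0.0142 -0.0102  0.0032]
 [ 0.4157  0.0531  0.0119  0.0014]]
holes [[0.5034 0.062  0.0056 0.0006]
 [0.4917 0.0324 0.0054 0.0008]]
[0.4678 0.0611] [np.float64(0.054450109998290204), np.float64(0.0890069069112701), np.float64(0.05275476283025292), np.float64(0.0945560235526383)] -22.014918298523845
[0.4663 0.0605] [np.float64(0.05583620964534915), np.float64(0.08918401651587798), np.float64(0.054228346198496875), np.float64(0.08892275170905843)] -22.211673334517403
(820, 560, 3)
```

View pics/x.png

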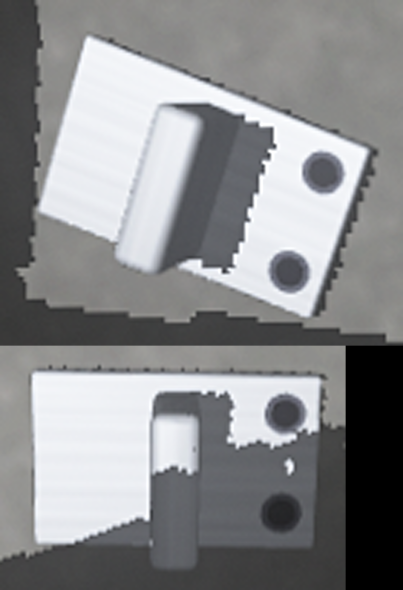

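Both enlargements show the foot's top corners and the plate's rounded top clearly; in picture pixels the plate's top is centred at about (175.2,135.3) in the first view and (310.9,210.5) in the second.

Run:
```python
from h import *
np.set_printoptions(precision=4,suppress=True)
w0=pickle.load(open("v0.pkl","rb"))["wrist"];w1=pickle.load(open("v1.pkl","rb"))
a=[(149.5,82.8),(249.2,121.4),(229.4,180.4),(133.9,144)];b=[(261.5,169.5),(362.2,170.2),(358.7,230.3),(261.5,228.9)]
T=tri(w0,a,w1,b);print(T,T.mean(0));print("top",tri(w0,[(175.2,135.3)],w1,[(310.9,210.5)]))
for g,q in((w0,a),(w1,b)):
    P=onz(g,q,.008)[:,:2];print(P.mean(0),np.degrees(np.arctan2(*(P[1]-P[0]+P[2]-P[3])[::-1])))
from station import r
s=r.read_state();M=R.from_rotvec(s["tcp_rot"]).as_matrix();print(M[:,1],np.degrees(np.arctan2(M[1,1],M[0,1])))
print("shift tool",M.T@(np.array([.4675,.0605,.0145])-s["eef_pos"]))
```

```text
[[0.4362 0.1025 0.0095 0.0002]
 [0.5192 0.0694 0.008  0.0002]
 [0.4981 0.0172 0.0048 0.0014]
 [0.4127 0.0506 0.0014 0.0008]] [0.4665 0.0599 0.0059 0.0007]
top [[0.4672 0.0611 0.0487 0.0002]]
[0.4675 0.0605] -21.62330254141597
[0.4667 0.0603] -21.97829139038072
[ 0.9322 -0.362  -0.0002] -21.224191692150825
shift tool [-0.     -0.0015  0.2167]
```

Heights agree (foot top about 6–8 mm, plate top 49 mm). I descend and grip.

Scaled: 0.06 m is 12, 0.03 m is 6.

Request:
pendant:
  increments:
    - [[0.7, 0, -0.3, 10, 0.012], [0.7, 0, 0, 12, 0], [0.7, 0, 0, 12, 0], [0.7, 0, 0, 6, 0], [0.7, 0, 0, 3.4, 0], [0.7, 0, 0, 0, 0]]
  clamp_n: 60

```text
time_s: 1.58
eef_pos: [0.4663, 0.0604, 0.0129]
tcp_rot: [-2.603, -1.756, 0.005]
wrist_force: [0.0, -0.0, 0.8]
finger_gap: 0.697
grasp_force: 0.0
```

Request:
pendant:
  increments:
    - [[0, 0, 0, 0, 0], [0, 0, 0, 0, 0], [0, 0, 0, 0, 0], [0, 0, 0, 0, 0], [0, 0, 0, 0, 0], [0, 0, 0, 0, 0]]
  clamp_n: 60

```text
time_s: 2.33
eef_pos: [0.4686, 0.0605, 0.0154]
tcp_rot: [2.605, 1.754, 0.003]
wrist_force: [-1.0, 0.9, 6.3]
finger_gap: 0.153
grasp_force: 59.6
```

Scaled: -0.06 m is -12, 0.05 m is 10.

Request:
pendant:
  increments:
    - [[0, 0, 0, -6, 0], [0, 0, 0, -12, 0], [0, 0, 0, -12, 0], [0, 0, 0, -6, 0], [0, 10, -6, 0, 0], [0, 6, 0, 0, 0], [0, 0, 0, 0, 0]]
  clamp_n: 80

```text
time_s: 3.2
eef_pos: [0.4701, 0.1474, 0.1942]
tcp_rot: [2.603, 1.758, 0.001]
wrist_force: [0.6, 0.9, -1.7]
finger_gap: 0.153
grasp_force: 78.4
```

Create snap.py:
```python
import sys
from h import *
from station import r
g=r.get_image(sys.argv[1]);n=sys.argv[2];pickle.dump(g,open(n+".pkl","wb"));cv2.imwrite(f"pics/{n}.png",g["image"][:,:,::-1])
```

```bash
python3 snap.py wrist w2
```

```text
(no output)
```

Request:
pendant:
  increments:
    - [[0, 8, 0, 0, 0], [0, 6, 0, 0, 0], [0, 0, 0, 0, 0]]

```text
time_s: 3.62
eef_pos: [0.4966, 0.2112, 0.1937]
tcp_rot: [-2.605, -1.756, 0.001]
wrist_force: [0.3, -1.2, -2.2]
finger_gap: 0.154
grasp_force: 78.5
```

```bash
python3 snap.py wrist w3
```

Run:
```python
import cv2
a,b=[cv2.imread(f"pics/w{k}.png")[:300] for k in(2,3)]
cv2.imwrite("pics/w23.png",cv2.vconcat([a,b]))
```

```text
(no output)
```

View pics/w23.png

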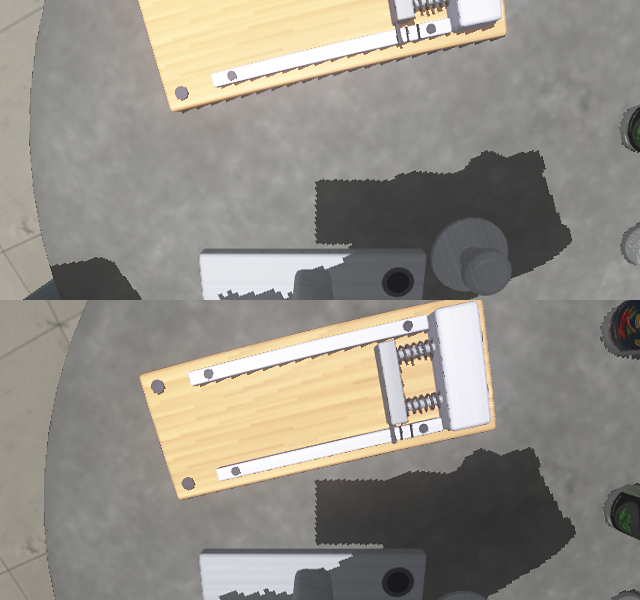

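The lower half (new wrist view, row offset 300) shows the whole jig: rail screws at (208,74), (407,26), (236,171), (424,128), board holes at (158,86) and (188,183), stop front edge from about (377,45) to (393,130), with the pointer and marks near (395–412,132). The upper half, from the earlier place, shows the near rail with its screws at (232,76) and (431,29) and a board hole at (181,93).

Run:
```python
from h import *
np.set_printoptions(precision=4,suppress=True)
w2,w3=[pickle.load(open(f"w{k}.pkl","rb")) for k in(2,3)]
def dark(g,p,k=9):
    x,y=map(int,p);v=g["image"][max(y-k,0):y+k+1,x-k:x+k+1].max(2).astype(float)
    m=(v<(v.min()+.45*(np.median(v)-v.min()))).astype(np.uint8)
    n,l,st,c=cv2.connectedComponentsWithStats(m);i=l[m>0];
    j=max(range(1,n),key=lambda t:st[t,4]);return c[j]+[x-k,max(y-k,0)]
s3=np.array([dark(w3,p) for p in[(208,74),(407,26),(236,171),(424,128),(158,86),(188,183)]])
s2=np.array([dark(w2,p) for p in[(232,76),(431,29),(181,93)]])
print(s3,s2)
print("tri",tri(w2,s2,w3,s3[[2,3,5]]))
# board near edge corners, two views
print("board",tri(w2,[(176,110),(505,35)],w3,[(181,198),(494,129)]))
P=onz(w3,s3[:4],.022)[:,:2];H=onz(w3,s3[4:],.012)[:,:2]
m0,m1=(P[0]+P[2])/2,(P[1]+P[3])/2;print(P,"mid",m0,m1,"hole mid",H.mean(0))
for a,b in((P[0],P[1]),(P[2],P[3]),(m0,m1),(H.mean(0),m1)):print(np.degrees(np.arctan2(*(b-a)[::-1])),np.linalg.norm(b-a))
print(np.linalg.norm(P[0]-P[2]),np.linalg.norm(P[1]-P[3]))
u=(m1-m0)/np.linalg.norm(m1-m0);n=np.array([-u[1],u[0]])
# orange mask -> board left/right extents along u at z .012
g=cv2.cvtColor(w3["image"],cv2.COLOR_RGB2HSV);m=cv2.inRange(g,(8,50,90),(25,255,255));m[270:]=0
Y,X=np.nonzero(m);q=onz(w3,np.c_[X,Y],.012)[:,:2]-m0
a,b=q@u,q@n;print("u ext",np.percentile(a,[0,.2,99.8,100]),"n ext",np.percentile(b,[0,.2,99.8,100]))
st=onz(w3,[(377,45),(393,130)],.036)[:,:2]-m0;print("stop edge u,n",st@u,st@n)
re=onz(w3,[(190,80),(217,178)],.022)[:,:2]-m0;print("rail ends",re@u)
crop(w3,340,0,500,150,5,"s3.png")
```

```text
[[207.9275  73.3768]
 [407.4625  25.4625]
 [235.4068 170.7288]
 [423.0484 127.9194]
 [157.531   86.3172]
 [187.9771 183.3282]] [[231.6508  75.2063]
 [430.6486  28.4459]
 [181.4184  92.8369]]
tri [[0.4544 0.2654 0.0226 0.0001]
 [0.5974 0.242  0.0225 0.0002]
 [0.4124 0.2702 0.0123 0.0001]]
board [[0.4013 0.2612 0.0099 0.0017]
 [0.6524 0.219  0.01   0.0002]]
[[0.4657 0.337 ]
 [0.6092 0.3131]
 [0.4542 0.2654]
 [0.5974 0.242 ]] mid [0.4599 0.3012] [0.6033 0.2776] hole mid [0.4183 0.3078]
-9.424896500248177 0.1454537532130462
-9.29291748889163 0.14509915371453513
-9.358987530181162 0.1452763571099515
-9.2742146406665 0.1874750320946392
0.07245576980196466 0.07212045964978027
u ext [-0.0545 -0.054   0.2038  0.3239] n ext [-0.0498 -0.0495  0.0496  0.0498]
stop edge u,n [0.1196 0.1206] [ 0.0265 -0.0314]
rail ends [-0.0142 -0.0153]
```

View pics/s3.png

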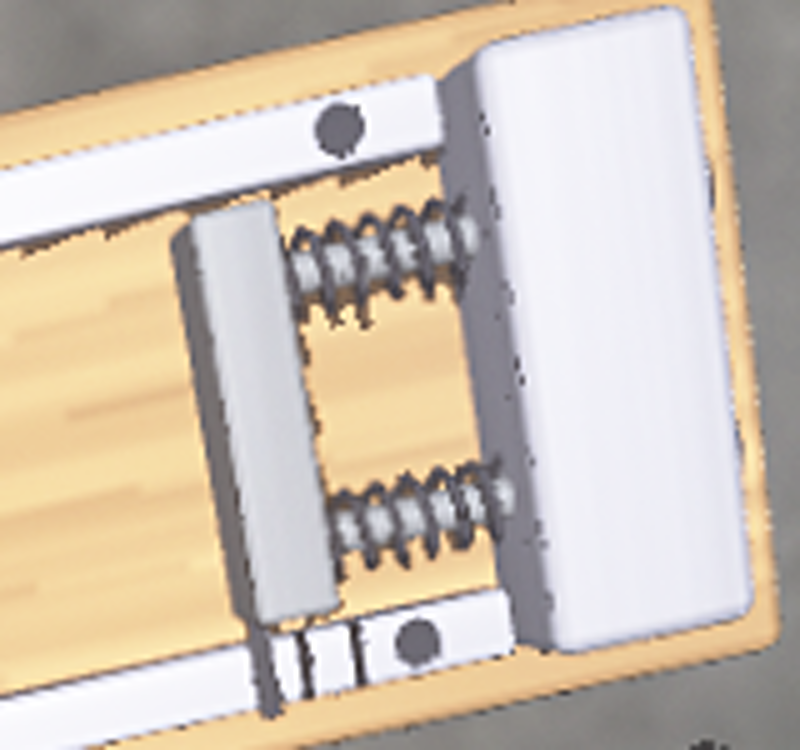

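The crop confirms the stop's front top edge from about (378,43) to (392,125) and the pointer left of the two marks, at rest. Heights (rail 22.5 mm, board 12.3 mm) and sizes agree, so the jig centre is about (0.534, 0.289) with yaw -9.3°. I now make the half turn, and work out where the pull sits in the hand.

Run:
```python
from h import *
from station import r
np.set_printoptions(precision=4,suppress=True)
w3=pickle.load(open("w3.pkl","rb"));s=r.read_state();M=R.from_rotvec(s["tcp_rot"]).as_matrix();p=np.array(s["eef_pos"])
c=onz(w3,[(200,249.5),(426,249.5)],p[2]-.0154+.008)
print("foot far edge in tool",(c-p)@M, "yaw",np.degrees(np.arctan2(M[1,1],M[0,1])),p)
u=np.r_[np.cos(np.radians(-9.33)),np.sin(np.radians(-9.33))];n=np.array([-u[1],u[0]])
st=onz(w3,[(378.4,43),(391.6,125)],.036)[:,:2]-[.5344,.2890];print("stop jig x,y",st@u,st@n)
```

```text
foot far edge in tool [[ 0.0299 -0.0441  0.0074]
 [ 0.0299  0.0442  0.0073]] yaw -22.091986263562955 [0.496  0.2103 0.1937]
stop jig x,y [0.0453 0.0447] [ 0.0274 -0.0279]
```

Request:
pendant:
  increments:
    - [[0, 0, 0, 0, -0.187], [0, 0, 0, 0, -0.187], [0, 0, 0, 0, -0.187], [0, 0, 0, 0, -0.187], [0, 0, 0, 0, -0.187], [0, 0, 0, 0, -0.187], [0, 0, 0, 0, -0.187], [0, 0, 0, 0, -0.187]]

```text
time_s: 4.68
eef_pos: [0.4956, 0.2091, 0.1942]
tcp_rot: [-0.71, -3.059, 0.002]
wrist_force: [0.1, 0.7, -1.6]
finger_gap: 0.151
grasp_force: 78.5
```

Request:
pendant:
  increments:
    - [[0, 0, 0, 0, -0.187], [0, 0, 0, 0, -0.187], [0, 0, 0, 0, -0.187], [0, 0, 0, 0, -0.187], [0, 0, 0, 0, -0.187], [0, 0, 0, 0, -0.187], [0, 0, 0, 0, -0.187], [0, 0, 0, 0, -0.187]]

```text
time_s: 5.68
eef_pos: [0.4956, 0.2091, 0.1942]
tcp_rot: [1.56, -2.726, 0.0]
wrist_force: [0.2, 0.6, -0.8]
finger_gap: 0.153
grasp_force: 78.5
```

Request:
pendant:
  increments:
    - [[0, 0, 0, 0, -0.187], [0, 0, 0, 0, -0.187], [0, 0, 0, 0, 0], [0, 0, 0, 0, 0]]

```text
time_s: 6.18
eef_pos: [0.4961, 0.2099, 0.1943]
tcp_rot: [2.03, -2.397, 0.0]
wrist_force: [-0.5, -1.1, -1.8]
finger_gap: 0.154
grasp_force: 78.5
```

Run:
```python
from h import *
from station import r
s=r.read_state();M=R.from_rotvec(s["tcp_rot"]).as_matrix();print(s["eef_pos"],np.degrees(np.arctan2(M[1,1],M[0,1])),s["joint_pos"])
```

```text
[0.49609575 0.20994559 0.19429457] 170.50660952344805 [ 2.51411090e-01  2.57027000e-01 -1.21512979e-01  1.19256333e+00
 -2.29203136e-04 -1.15369431e+00]
```

Run:
```python
from h import *
w3=pickle.load(open("w3.pkl","rb"));g=cv2.cvtColor(w3["image"],cv2.COLOR_RGB2GRAY)
for x in(215,240,265,290): print(x,g[243:262,x])
for y in(247,249,250,252,254,258,265): print(y,g[y,194:208],g[y,418:434])
```

```bash
python3 snap.py wrist w4
```

Run:
```python
from h import *
g=pickle.load(open("w4.pkl","rb"));crop(g,180,150,480,375,2.6,"w4c.png")
```

```text
215 [136 134 133 132 133 112  87  88  91  88 119 169 191 199 209 213 215 214
 213]
240 [147 145 144 144 147 121  89  88  85  83 114 165 190 198 209 214 213 214
 213]
265 [134 136 136 138 142 119  88  86  91  89 114 162 188 198 209 214 214 214
 212]
290 [137 136 136 134 135 115  87  85  89  89 110 156 185 195 206 211 212 213
 212]
247 [130 132 132 131 132 131 131 131 131 130 130 131 131 132] [51 51 51 52 52 51 53 52 51 51 52 54 52 52 52 53]
249 [132 130 133 132 131 130 131 132 122 105  96  88  85  85] [65 66 67 63 58 49 52 53 52 51 53 52 53 51 51 51]
250 [131 129 132 132 131 132 132 126 106  87  83  85  86  87] [69 68 68 69 68 58 52 51 51 52 52 51 52 51 51 50]
252 [130 129 130 129 131 131 122 100  89  88  88  89  88  88] [70 69 70 69 70 68 64 53 50 52 51 52 51 51 50 49]
254 [126 128 129 130 131 143 160 164 172 170 172 169 170 170] [76 78 76 77 75 76 76 73 54 50 50 51 53 51 50 51]
258 [133 134 132 131 123 152 199 208 214 214 213 214 214 213] [82 82 82 82 82 83 80 79 57 49 49 49 50 50 49 50]
265 [135 134 133 133 130 144 180 204 213 215 215 214 215 215] [79 80 79 80 79 80 78 63 51 49 50 49 51 52 50 50]
```

View pics/w4c.png

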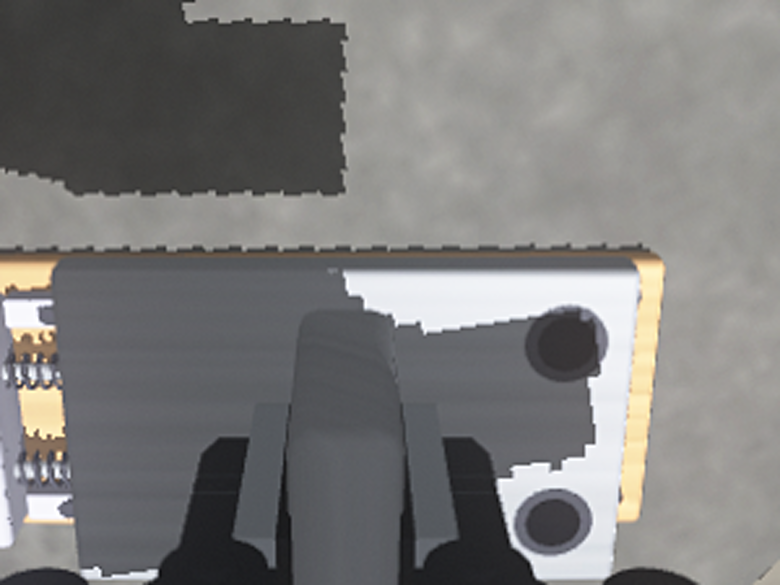

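The crop (of the turned pull) shows the foot's top corners at about (205,252) and (425,252) in picture pixels, the side face as a dark strip above, the holes at (397.3,281.9) and (392.7,350.4), and the jig beneath with its stop at the left, i.e. at the plain end, as wanted. The earlier edge at row 249.5 lay in the side strip; the top edge is at about 253.3. I recompute with that and the holes.

Run:
```python
from h import *
from station import r
np.set_printoptions(precision=4,suppress=True)
s=r.read_state();M=R.from_rotvec(s["tcp_rot"]).as_matrix();p=np.array(s["eef_pos"]);M0=M@np.diag([-1,-1,1])
w4=pickle.load(open("w4.pkl","rb"));w3=pickle.load(open("w3.pkl","rb"))
zt=p[2]-.0154+.008
h=(onz(w4,[(397.3,281.9),(392.7,350.4)],zt)-p)@M;print("holes",h,h.mean(0),h[0,0]-h[1,0])
e=(onz(w4,[(201,252.5),(425.5,252.5)],zt)-p)@M;print("top edge w4",e)
Rm=R.from_rotvec([0,0,np.radians(-22.09)]).as_matrix()@np.array([[0,1,0],[1,0,0],[0,0,-1.]])
p3=np.array([.496,.2103,.1937]);e=(onz(w3,[(199.5,253.3),(426,253.3)],p3[2]-.0154+.008)-p3)@Rm;b=(onz(w3,[(202.5,248.2),(422.5,248.2)],p3[2]-.0154)-p3)@Rm;print("w3 top, bottom edge",e,b)
u=np.r_[np.cos(np.radians(-9.33)),np.sin(np.radians(-9.33)),0];n=np.array([-u[1],u[0],0])
off=0.0008 # pull centre along tool x (set below by eye)
for off in (0,.0005,.001):
    t=np.array([.5344,.2890,0])-.03*u - off*M[:,0]; t[2]=.0154+.012+.002
    print(off,"shift tool",M.T@(t-p))
```

```text
holes [[ 0.0155  0.0344  0.0074]
 [-0.0166  0.0347  0.0074]] [-0.0006  0.0346  0.0074] 0.03209015619229572
top edge w4 [[ 0.0282 -0.0432  0.0074]
 [ 0.028   0.0447  0.0074]]
w3 top, bottom edge [[ 0.0283 -0.0445  0.0074]
 [ 0.0283  0.0443  0.0074]] [[ 0.0276 -0.0454  0.0154]
 [ 0.0276  0.045   0.0154]]
0 shift tool [-0.084   0.0052  0.1649]
0.0005 shift tool [-0.0845  0.0052  0.1649]
0.001 shift tool [-0.085   0.0052  0.1649]
```

The pull is centred in the hand to under 1 mm. I move over the channel and part-way down.

Scaled: 0.05 m is 10, -0.044 m is -8.8.

Request:
pendant:
  increments:
    - [[0, -8, 0.4, 0, 0], [0, -8.8, 0.6, 0, 0], [0, 0, 0, 0, 0], [0, 0, 0, 10, 0], [0, 0, 0, 10, 0], [0, 0, 0, 7, 0], [0, 0, 0, 0, 0], [0, 0, 0, 0, 0]]

```text
time_s: 7.22
eef_pos: [0.5058, 0.2944, 0.0608]
tcp_rot: [-2.033, 2.393, -0.001]
wrist_force: [-0.3, -0.3, -0.4]
finger_gap: 0.155
grasp_force: 78.4
```

Create tgt.py:
```python
from h import *
from station import r
np.set_printoptions(precision=4,suppress=True)
s=r.read_state();M=R.from_rotvec(s["tcp_rot"]).as_matrix();p=np.array(s["eef_pos"])
u=np.r_[np.cos(np.radians(-9.33)),np.sin(np.radians(-9.33)),0];n=np.array([-u[1],u[0],0])
q=p-[.5344,.2890,0];print("TCP in jig",q@u,q@n,p[2],"yaw err deg",np.degrees(np.arctan2(M[1,1],M[0,1]))-170.67,"F jig",s["wrist_force"]@u,s["wrist_force"]@n,s["wrist_force"][2],"tilt",M[:,2])
```

```bash
python3 tgt.py; python3 snap.py scene s5; python3 snap.py wrist w5
```

Run:
```python
from h import *
a=pickle.load(open("s5.pkl","rb"));b=pickle.load(open("w5.pkl","rb"))
A=cv2.resize(a["image"][190:310,130:290,::-1],None,fx=3.2,fy=3.2,interpolation=2);A=cv2.resize(A,(400,300));B=cv2.resize(b["image"][150:390,150:550,::-1],(500,300))
o=np.zeros((600,500,3),np.uint8);o[:300,:400]=A;o[300:]=B;cv2.imwrite("pics/m5.png",o)
```

```text
TCP in jig -0.029065345978337355 0.0007290412511417819 0.06075465860862038 yaw err deg 0.017178764146791536 F jig -0.2692445030668401 -0.3533921403895182 -0.42236719368792097 tilt [ 0.0016  0.0005 -1.    ]
```

Request:
pendant:
  increments:
    - [[0, 0.12, 0, 3, 0], [0, 0, 0, 1.6, 0], [0, 0, 0, 0.8, 0], [0, 0, 0, 0, 0], [0, 0, 0, 0, 0]]

```text
time_s: 7.95
eef_pos: [0.505, 0.294, 0.0325]
tcp_rot: [-2.035, 2.393, -0.0]
wrist_force: [-0.0, -0.5, -1.7]
finger_gap: 0.155
grasp_force: 78.4
```

```bash
python3 tgt.py
```

```text
TCP in jig -0.02982966414289147 0.00016229296934274135 0.032451675520205114 yaw err deg 0.07575042065298021 F jig 0.03907325441147031 -0.4748225076074317 -1.6853295053518407 tilt [ 0.0003  0.0001 -1.    ]
```

Request:
pendant:
  increments:
    - [[0, 0, 0, 0.6, 0], [0, 0, 0, 0.4, 0], [0, 0, 0, 0.2, 0], [0, 0, 0, 0, 0], [0, 0, 0, 0, 0]]

```text
time_s: 8.57
eef_pos: [0.505, 0.294, 0.0275]
tcp_rot: [-2.034, 2.393, -0.001]
wrist_force: [-2.2, -0.6, 6.4]
finger_gap: 0.15
grasp_force: 79.7
```

```bash
python3 tgt.py
```

```text
TCP in jig -0.02982458235169885 0.0001435632678009115 0.027465591401429068 yaw err deg 0.07234467839197123 F jig -2.0954077380897833 -0.9846745229946676 6.401166595914519 tilt [ 0.0009  0.0003 -1.    ]
```

Seated on the channel floor (z 27.5 mm, as expected, with a light 6 N load). I now slide toward the stop.

Request:
pendant:
  increments:
    - [[0, 0, -1.6, 0, 0], [0, 0, -1.8, 0, 0], [0, 0, -1.6, 0, 0], [0, 0, 0, 0, 0], [0, 0, 0, 0, 0]]

```text
time_s: 9.2
eef_pos: [0.5301, 0.2903, 0.0274]
tcp_rot: [-2.034, 2.392, -0.0]
wrist_force: [-0.7, 0.6, 4.7]
finger_gap: 0.156
grasp_force: 79.6
```

```bash
python3 tgt.py
```

```text
TCP in jig -0.004443842356959628 0.0006184778213526846 0.027443770970436737 yaw err deg 0.07411836609020384 F jig -0.7812181698617651 0.46684453740658355 4.651812684989413 tilt [ 0.0016  0.001  -1.    ]
```

Request:
pendant:
  increments:
    - [[0, 0, -0.8, 0, 0], [0, 0, -0.8, 0, 0], [0, 0, -0.6, 0, 0], [0, 0, 0, 0, 0], [0, 0, 0, 0, 0]]

```text
time_s: 9.82
eef_pos: [0.5385, 0.2889, 0.0275]
tcp_rot: [2.036, -2.392, -0.004]
wrist_force: [-7.7, 2.2, 10.0]
finger_gap: 0.157
grasp_force: 80.5
```

```bash
python3 tgt.py
```

```text
TCP in jig 0.0040704799291843615 0.0005891195278584612 0.027463316663501658 yaw err deg 0.1368046730628123 F jig -7.916485599688231 0.9188343167684743 10.025639752410992 tilt [-0.0023  0.0014 -1.    ]
```

Request:
pendant:
  increments:
    - [[0, 0, -0.6, -0.1, 0], [0, 0, -0.6, 0, 0], [0, 0, -0.2, 0, 0], [0, 0, 0, 0, 0], [0, 0, 0, 0, 0]]

```text
time_s: 10.45
eef_pos: [0.5432, 0.2881, 0.0276]
tcp_rot: [2.035, -2.389, -0.008]
wrist_force: [-12.8, 2.0, 13.2]
finger_gap: 0.151
grasp_force: 80.8
```

```bash
python3 tgt.py; python3 snap.py wrist w6
```

Run:
```python
from h import *
g=pickle.load(open("w6.pkl","rb"))
u=np.r_[np.cos(np.radians(-9.33)),np.sin(np.radians(-9.33)),0];n=np.array([-u[1],u[0],0]);C=np.array([.5344,.2890,0])
np.set_printoptions(precision=1,suppress=True,linewidth=150)
xs=np.arange(.035,.080,.001)
gray=cv2.cvtColor(g["image"],cv2.COLOR_RGB2GRAY)
for y in(-.034,-.036,-.038):
    P=proj(g,[C+x*u+y*n+[0,0,.0225] for x in xs]);print(y,P[0],P[-1])
    print([(int(round(x*1000)),int(v)) for x,v in zip(xs,cv2.remap(gray,P[:,0].astype(np.float32),P[:,1].astype(np.float32),1).ravel())])
```

```text
TCP in jig 0.008864800012121268 0.0005332212050074294 0.027610480435717035 yaw err deg 0.18412658226918666 F jig -12.921934431961668 -0.04688806308228273 13.22405862428933 tilt [-0.0061  0.0018 -1.    ]
-0.034 [242.9 238.2] [129.  238.3]
[(35, 121), (36, 121), (37, 121), (38, 120), (39, 119), (40, 120), (41, 118), (42, 118), (43, 119), (44, 119), (45, 119), (46, 119), (47, 118), (48, 118), (49, 118), (50, 118), (51, 117), (52, 77), (53, 29), (54, 67), (55, 48), (56, 49), (57, 47), (58, 118), (59, 119), (60, 83), (61, 28), (62, 101), (63, 117), (64, 118), (65, 117), (66, 118), (67, 96), (68, 47), (69, 49), (70, 48), (71, 49), (72, 48), (73, 100), (74, 118), (75, 118), (76, 118), (77, 117), (78, 118), (79, 118)]
-0.036 [242.6 233.2] [128.3 233.4]
[(35, 120), (36, 121), (37, 119), (38, 119), (39, 118), (40, 118), (41, 119), (42, 118), (43, 118), (44, 117), (45, 117), (46, 118), (47, 117), (48, 117), (49, 117), (50, 117), (51, 117), (52, 79), (53, 29), (54, 67), (55, 48), (56, 48), (57, 47), (58, 105), (59, 117), (60, 67), (61, 29), (62, 113), (63, 116), (64, 115), (65, 116), (66, 106), (67, 47), (68, 49), (69, 48), (70, 50), (71, 48), (72, 49), (73, 49), (74, 120), (75, 116), (76, 116), (77, 115), (78, 116), (79, 116)]
-0.038 [242.3 228.1] [127.5 228.4]
[(35, 120), (36, 120), (37, 119), (38, 119), (39, 119), (40, 119), (41, 119), (42, 119), (43, 118), (44, 119), (45, 118), (46, 117), (47, 118), (48, 119), (49, 117), (50, 118), (51, 118), (52, 78), (53, 30), (54, 65), (55, 47), (56, 48), (57, 47), (58, 119), (59, 115), (60, 79), (61, 30), (62, 104), (63, 115), (64, 116), (65, 116), (66, 115), (67, 61), (68, 49), (69, 48), (70, 49), (71, 49), (72, 48), (73, 91), (74, 116), (75, 116), (76, 115), (77, 115), (78, 117), (79, 117)]
```

Along the rail the marks read dark at jig x 53 and 61 mm (8 and 16 mm of travel, as stated), and the pointer shows at about 55–57 mm, just past the first mark. The TCP gives about 9 mm of travel, so about 3 mm more is needed. I keep the down load so the foot stays flat.

Careful with the scale: shifts go in units of 5 mm. That gives: -0.002 m is -0.4, -0.0015 m is -0.3.

Request:
pendant:
  increments:
    - [[0, 0, -0.4, 0.06, 0], [0, 0, -0.3, 0.04, 0], [0, 0, -0.2, 0, 0], [0, 0, 0, 0, 0], [0, 0, 0, 0, 0], [0, 0, 0, 0, 0]]

```text
time_s: 11.25
eef_pos: [0.546, 0.2876, 0.0277]
tcp_rot: [2.035, -2.387, -0.011]
wrist_force: [-17.5, 3.6, 18.3]
finger_gap: 0.155
grasp_force: 81.9
```

```bash
python3 tgt.py; python3 snap.py wrist w7
```

Run:
```python
from h import *
g=pickle.load(open("w7.pkl","rb"))
u=np.r_[np.cos(np.radians(-9.33)),np.sin(np.radians(-9.33)),0];n=np.array([-u[1],u[0],0]);C=np.array([.5344,.2890,0])
xs=np.arange(.048,.075,.0005);gray=cv2.cvtColor(g["image"],cv2.COLOR_RGB2GRAY)
P=proj(g,[C+x*u-.036*n+[0,0,.0225] for x in xs])
print([(round(x*1000,1),int(v)) for x,v in zip(xs,cv2.remap(gray,P[:,0].astype(np.float32),P[:,1].astype(np.float32),1).ravel()) if v<90])
crop(g,100,170,420,400,2.5,"w7c.png")
```

```text
TCP in jig 0.011710263327538965 0.0005228313333482804 0.027670336471881996 yaw err deg 0.2162544775933668 F jig -17.872117110929445 0.6685813047829868 18.32414206856181 tilt [-0.0085  0.0022 -1.    ]
[(np.float64(52.0), 80), (np.float64(52.5), 28), (np.float64(53.0), 30), (np.float64(53.5), 57), (np.float64(57.0), 61), (np.float64(57.5), 43), (np.float64(58.0), 49), (np.float64(58.5), 48), (np.float64(59.0), 49), (np.float64(59.5), 48), (np.float64(60.0), 49), (np.float64(60.5), 39), (np.float64(61.0), 29), (np.float64(61.5), 45), (np.float64(66.5), 64), (np.float64(67.0), 46), (np.float64(67.5), 48), (np.float64(68.0), 49), (np.float64(68.5), 49), (np.float64(69.0), 49), (np.float64(69.5), 48), (np.float64(70.0), 49), (np.float64(70.5), 48), (np.float64(71.0), 50), (np.float64(71.5), 49), (np.float64(72.0), 49), (np.float64(72.5), 48), (np.float64(73.0), 47), (np.float64(73.5), 78)]
```

View pics/w7c.png

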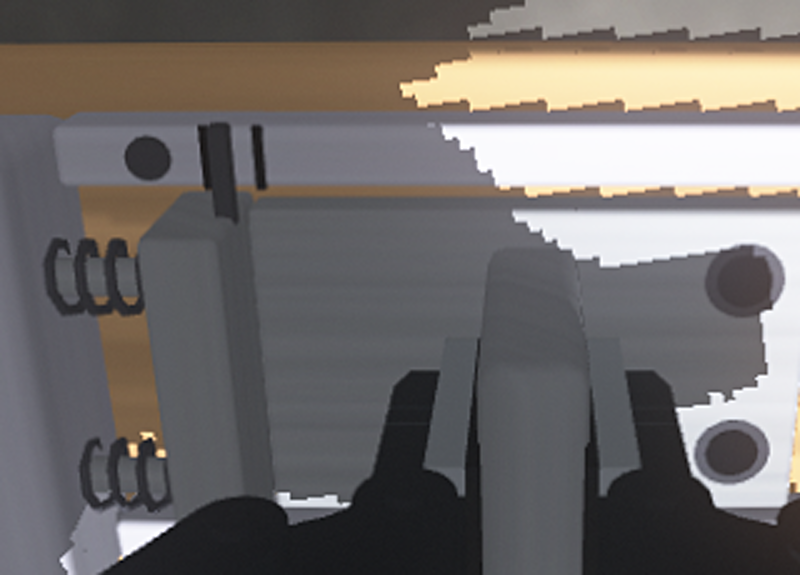

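The pointer stands between the two marks (raised above the rail, its front edge at about 57 mm, i.e. roughly 12 mm of travel). The foot lies flat between the rails with its plain end on the stop and its holes away. I let it hold briefly, then hand in.

Request:
pendant:
  increments:
    - [[0, 0, 0, 0, 0], [0, 0, 0, 0, 0], [0, 0, 0, 0, 0], [0, 0, 0, 0, 0]]

```text
time_s: 11.8
eef_pos: [0.546, 0.2876, 0.0277]
tcp_rot: [2.035, -2.387, -0.011]
wrist_force: [-18.3, 3.4, 18.6]
finger_gap: 0.152
grasp_force: 81.9
```

```bash
python3 tgt.py; python3 -c "
from station import r
print(r.sign_off())"
```

```text
TCP in jig 0.011710093844825022 0.0005427762781747997 0.027652107938483033 yaw err deg 0.22066538642357614 F jig -18.639351524207502 0.33816051427502414 18.62855149622636 tilt [-0.0085  0.0022 -1.    ]
the job is handed in; nothing more can be done
None
```

Handed in at 11.8 s: the pull lies foot down between the rails, plain end on the stop, held with the pointer between the marks at about 11.7 mm of travel (about 10 N on the spring; the wrist reads 18 N, the rest probably floor friction).

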